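# Register a rail blank and ratchet-clamp it

### The arm

A 7-joint arm with a two-finger parallel gripper is mounted at the origin on the work surface. World frame = base frame: x ahead of the robot, y to its left, z up, the work surface at z = 0. Lengths are in m, angles in rad, forces in N, time in s.
With the tool pointing down it reaches from about 0.425 to 0.875 m from the base axis. Payload 4.7 kg.
Tool frame: the origin (TCP) lies midway between the tips of the shut fingers; the grasp point (between the pads) lies 19 mm behind it; z points along the fingers, y is the direction in which the jaws open and shut (so a half turn about z gives the same grasp; the last joint's range is limited). The gripper opens to 87 mm and grips with 3 to 60 N. Pads are 19 mm wide; open, the fingers measure 117 mm over their backs; the gripper's body (75 mm by 190 mm) begins 51 mm behind the grasp point.
Start: joints at [1.285, 0.321, -0.07, 1.45, 0.023, 1.371, -0.057], TCP at [0.192, -0.621, 0.223] pointing down, gripper open.
Joint ranges: [-2.86, 2.86], [-0.3, 2.09], [-1.38, 1.24], [0.06, 2.45], [-1.56, 4.7], [0.09, 2.05], [-2.69, 2.69]. Speed limits (rad/s): [2.57, 2.57, 3.14, 3.14, 3.14, 3.14, 3.14].

### API

Orientations are given as a rotation vector (axis times angle).
In Python, from bench import get_state, eyes, job gives the robot as it stands. The module is installed in compiled form; this text tells all that it offers.
- The arm moves only by the shell command python3 -m jog 'ROWS' [FORCE]. ROWS is JSON, a list that holds one entry, the list of rows, each a list of 5 numbers: the opening, from 0 (shut) to 1 (fully open), then the shift along the tool's x, y, z in units of 40 mm (1.0 is 40 mm), then the turn about the tool's z in units of 5 degrees (1.0 is 5 degrees). In form: [[[jaw, dx, dy, dz, turn], ...]]. A call has 1 to 10 rows; each row shifts and turns the commanded pose from where the row before left it, along the tool's axes as they then stand; what a row does not reach is not made up. A row lasts 1/8 s, in which the tool goes at most 62.5 mm and 10.7 degrees, less where a joint would pass 70% of its speed; a pose out of reach is approached as far as the arm can. A call is refused whole if a number of a shift passes 1 or a number of a turn 1, either way. A call with a gripper value outside its range is refused whole. The fingers move at their own pace and stop on an object; FORCE is the grip in N (left out, the last holds). Time passes only in rows, so rows that do not move let the fingers close. It gives the time, the measured TCP pose, the force and the opening at its end, in the units of the state.
- get_state(): the state, without advancing time (a new reading comes with each control period).
- eyes.get_image(name): name is "scene" or "top"; returns (picture, depth): 400x640x3 uint8, red, green, blue; 400x640 float32, m along the optical axis (not along the pixel's ray), 0 where there is no reading.
- eyes.camera_params(name): a dict with "camera_matrix" (3x3 intrinsics, pixels), "pose" (4x4, takes a point from camera to world coordinates). Camera axes: x right, y down, z forward; pixel columns grow to the right and rows downward; lengths in m; the calibration is good to about 2 mm. A picture is of the moment at which its call begins. camera_params takes no time and is no camera call.
- job.close_job(): hands the job in, once; it reports no verdict.
The state is a dict: "time": time; "joint_positions": joint angles; "qd": joint speeds; "joint_torque": joint torques, N m; "position": TCP position; "tool_rot": TCP orientation; "ft_force": force on the tool from outside, world axes, zero at the start; "torque": the same for the moment, N m; "grip_width": opening from 0.0 (shut) to 1.0 (fully open).
Only numpy, scipy, OpenCV 4.12 (cv2) and the standard library are available. Lean on these libraries where they do the work, as an engineer would, in place of code of your own. Each camera call takes 0.05 s, during which the arm holds its last target. There are 200 camera calls.

### The job

Set the loose pine block squarely into the corner of the clamping board, long side tight against the low fence and end tight against the end stop. Then pump the clamp's trigger, working the clamp by its trigger only, until the jaw's sprung rubber pad meets the block and is pressed about halfway in (do not bottom the pad and crush the wood), and finish while still holding the trigger squeezed. Leave everything else on the bench alone.

Things in the scene. Friction and masses are not known exactly. Their poses are not given: they have to be found in the camera images.
- block: Loose pine block, 45 mm (its x) x 100 mm (its y) x 38 mm high, about 0.12 kg, lying on the clamping board. Origin at the centre of its underside.
- jig: Clamping board fixed to the bench, plywood 205 x 495 x 18 mm, carrying fence, end stop and a one-hand bar clamp. Axes as corner, which lies at x 55, y 185, z 18 mm in this frame; origin on the bench. Clamp axis: x 32.5, z 40 mm; its grey housing spans y -195 to -70 mm, top at z 78 mm, trigger and handle standing above it; the jaw slides between it and the end stop.
- corner (a point): Inner corner of the two stops, on the board's top face, 18 mm above the bench. Axes: x across the board, away from the robot; y along the clamp to the end stop; z up. Fence face: plane x = 0, strip 10 mm high, y -150 to 15 mm. End stop face: plane y = 0, bar 30 mm high, x -85 to 30 mm. A block tight in the corner has its origin at x -22.5, y -50, z 0 mm, long side along y, either way round.
- pad_face (a point): Centre of the front face of the jaw's black rubber pad (36 mm wide, 30 mm high), 22 mm above the board; it faces +y of the corner frame, to the end stop, and moves with the jaw.
- jaw (a joint): Travel of the clamp's sliding jaw (grey plate 42 x 14 x 36 mm on a 22 x 12 mm steel bar) to the end stop, m, 0 to 0.11; starts at 0 to 0.025. 0.069 less this value is the gap from the free pad to the end of a block tight in the corner; past 0.069 the pad is pressed in. The ratchet keeps every advance and has no release: do not overshoot.
- pad (a joint): How far the pad is pressed into the jaw, m: 0 free, 0.012 fully in (bottomed). It is on a spring: 2 N to start it, then 1 N more for each mm (14 N at the bottom).
- trigger (a joint): Squeeze of the trigger, rad: 0 at rest, 0.36 at its stop. A light spring (1.5 to 3 N at the grip point) returns it when let go. Squeezing drives the jaw forward 55 mm per rad, about 20 mm a full squeeze; on the return the jaw stays. Moving the jaw takes 3 to 8 N at the grip point, pressing the pad adds about the pad's force. Up to 3 mm of jaw travel is lost to take-up under load.
- trigger_grip (a point): Point to push, inside the trigger blade, 69 mm above its pivot and at rest 137 mm above the bench. Blade: upright black plastic, 26 mm wide (corner x), 12 mm thick (y), leaning 0.18 rad to +y at rest, ending 15 mm farther up. It pivots about the corner frame's x; squeezing swings it to -y, towards the handle, this point going about 25 mm. Free space above the housing on its +y side.
- handle_top (a point): Centre of the top of the fixed handle, an upright black plastic post 26 mm wide (x), 12 mm thick (y), top 160 mm above the bench, behind the trigger (-y side). The clear gap between trigger and handle at grip height is about 50 mm at rest, 26 mm fully squeezed.
- offcut: Short pine offcut, 30 x 55 x 20 mm, lying on the board near the robot. Origin at the centre of its underside. Bystander.
- pencil: Flat carpenter's pencil, 14 x 150 x 8 mm, on the bench just off the board's near edge. Bystander.
- square: Try square: wooden stock 25 x 100 x 18 mm, steel blade 150 x 28 x 3 mm, on the bench. Bystander.
- tape: Tape measure, 62 x 34 x 60 mm, standing on the bench beyond the board. Bystander.
- glue: White glue bottle, 60 mm diameter, 150 mm tall, standing on the bench. Bystander.
- hammer: Hammer lying on the bench to the left of the board. Bystander.
- can: Open steel can, 72 mm diameter, 90 mm tall, on the bench beyond the board. Bystander.
There are look-alikes about, which are no part of the job. Leave any purple or yellow look-alike of the block alone.

How it is judged:
On the way, in this order (a step that is already met when the one before it is completed fails the run):
1. the block is tight in the corner of fence and end stop, the jaw's pad not yet on it (x of block in the frame of corner above -0.0255 m and y of block in the frame of corner above -0.053 m and z of block in the frame of corner below 0.004 m and angle between the y axis of block and the y axis of corner, either way round below 0.04 rad and contact force between pad and block below 0.3 N), for 0.2 s.
2. the pad, driven by the trigger, presses the block (contact force between pad and block above 2 N and value of joint pad above 0.0015 m), for 0.1 s.
At the end, for the whole second after the job is handed in: Block flat, within 3 mm of fence and end stop and square within 0.04 rad; pad pressed in 3 to 10 mm of its 12 mm and bearing on the block; the hand (fingers off the block) still holds the trigger, with over 1 N, more than 0.02 rad off its rest (x of block in the frame of corner above -0.0255 m and y of block in the frame of corner above -0.053 m and z of block in the frame of corner below 0.004 m and angle between the y axis of block and the y axis of corner, either way round below 0.04 rad and value of joint pad between 0.003 and 0.01 m and contact force between pad and block above 3 N and contact force between any of the fingers, the arm and trigger above 1 N and value of joint trigger above 0.02 rad and linear speed of block below 0.01 m/s and contact force between the fingers and block below 0.2 N); the arm keeps its last pose, push and grip.
It fails at once if the block is crushed: the pad presses it with more than 40 N (contact force between pad and block above 40 N).
It fails at once if the robot pushes the jaw, rod or pad itself (contact force between any of the fingers, the arm and jaw above 2 N).
It fails at once if a bystander is shifted by more than 30 mm (distance of any of offcut, pencil, square, tape, glue, hammer, can from where it was at the start of the episode above 0.03 m).
It also fails if it takes over 72 s, if anything falls off the work surface, if the arm or the gripper's body presses on something with over 40 N, if the wrist force passes 120 N, or if a joint passes its speed limit or range.

## Working session

There is one attempt and no reset: what is moved stays moved. The work goes in short steps, Python scripts to look and compute and a shell command to move; the robot and the scene stay as the last step left them, time stands still between calls to the robot, and variables do not carry over. Pictures are saved under pics/ and viewed, about 8 in all and at most 12, crops included, and the job is handed in when it is done.

```bash
mkdir -p pics
cat > h.py <<'E'
import numpy as np, cv2
from bench import get_state, eyes, job
from scipy.spatial.transform import Rotation as R
def shot(n):
    im,d=eyes.get_image(n); p=eyes.camera_params(n); return im,d,np.array(p["camera_matrix"]),np.array(p["pose"])
def save(im,f): cv2.imwrite("pics/"+f,cv2.cvtColor(im,cv2.COLOR_RGB2BGR))
def ray(u,v,K,T):
    r=T[:3,:3]@np.linalg.inv(K)@np.array([u,v,1.]); return T[:3,3],r
def onplane(u,v,z,K,T):
    o,r=ray(u,v,K,T); return o+r*(z-o[2])/r[2]
def cloud(d,K,T):
    v,u=np.mgrid[:d.shape[0],:d.shape[1]]
    P=np.stack([(u-K[0,2])/K[0,0]*d,(v-K[1,2])/K[1,1]*d,d],-1)
    return P@T[:3,:3].T+T[:3,3]
E
python3 - <<'E'
from h import *
for n in("scene","top"):
    im,d,K,T=shot(n); save(im,n+"0.png"); print(n,K.round(1).tolist(),T.round(3).tolist()); np.savez(n+"0.npz",im=im,d=d,K=K,T=T)
s=get_state(); print({k:np.round(v,3) for k,v in s.items()})
E
```

```text
scene [[411.8, 0.0, 316.6], [0.0, 411.8, 196.3], [0.0, 0.0, 1.0]] [[0.582, 0.64, -0.501, 1.123], [0.813, -0.46, 0.358, -0.418], [-0.001, -0.615, -0.788, 0.997], [0.0, 0.0, 0.0, 1.0]]
top [[466.7, 0.0, 309.9], [0.0, 466.7, 192.3], [0.0, 0.0, 1.0]] [[-0.019, -0.993, 0.113, 0.414], [-1.0, 0.019, 0.0, -0.044], [-0.003, -0.113, -0.994, 1.35], [0.0, 0.0, 0.0, 1.0]]
{'time': np.float64(0.1), 'joint_positions': array([ 1.285,  0.322, -0.07 ,  1.452,  0.023,  1.371, -0.057]), 'qd': array([ 0.001, -0.001,  0.001, -0.003, -0.   , -0.   , -0.002]), 'joint_torque': array([ 0.0000e+00, -4.9257e+01, -4.0600e-01, -3.1340e+01, -6.4000e-02,
        3.9000e-02,  0.0000e+00]), 'position': array([ 0.192, -0.621,  0.222]), 'tool_rot': array([-3.105e+00, -4.690e-01,  1.000e-03]), 'ft_force': array([ 0.308, -0.707, -0.355]), 'torque': array([-0.046,  0.033, -0.064]), 'grip_width': np.float64(0.999)}
```

View pics/scene0.png

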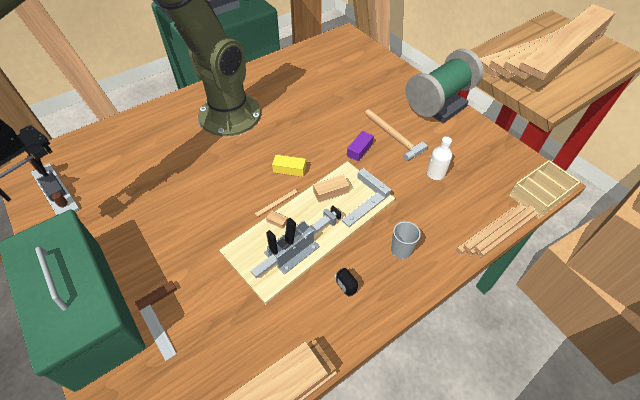

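View pics/top0.png

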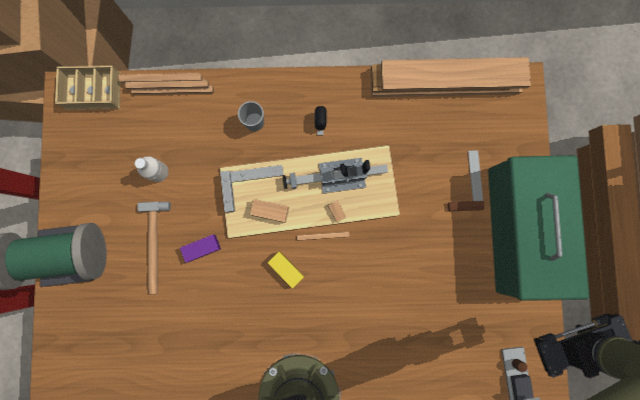

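The top view shows the board at about (310,192), with its end stop on the left (228,190). The fence is the grey strip at (257,174), and the trigger and handle are at (348,170) and (367,167). There are four block-like candidates:
- Pine piece at (269,211): about 100 x 45 mm and lying on the board, so it fits the block.
- Smaller pine piece at (337,212): the offcut.
- Purple piece at (200,248): look-alike.
- Yellow piece at (285,270): look-alike.

Next I'll measure and make one enlarged crop to confirm.

Run:
```python
from h import *
def ld(n):
    f=np.load(n+"0.npz"); return f["im"],f["d"],f["K"],f["T"]
im,d,K,T=ld("top"); P=cloud(d,K,T)
im2,d2,K2,T2=ld("scene"); P2=cloud(d2,K2,T2)
# board bounds
def rect(P,z0,z1,box,name,im=None,cond=None):
    m=(P[...,2]>z0)&(P[...,2]<z1)&(P[...,0]>box[0])&(P[...,0]<box[1])&(P[...,1]>box[2])&(P[...,1]<box[3])
    if cond is not None: m&=cond
    m=m.astype(np.uint8); n,l,st,c=cv2.connectedComponentsWithStats(m,connectivity=4)
    for i in range(1,n):
        if st[i,4]<60: continue
        q=P[l==i]; r=cv2.minAreaRect((q[:,:2]*1000).astype(np.float32))
        print(name,st[i].tolist(),"c",np.round(r[0],1),"size",np.round(r[1],1),"ang",round(r[2],2),"z",np.median(q[:,2]).round(4))
print("board corner px->", [onplane(u,v,.018,K,T).round(3).tolist() for u,v in((221,169),(389,147),(399,215),(228,237))])
B=(.3,.65,-.25,.2)
for nm,PP in(("top",P),("scene",P2)):
    rect(PP,.010,.024,B,nm+" board"); rect(PP,.045,.065,B,nm+" z55"); rect(PP,.030,.043,B,nm+" z38"); rect(PP,.10,.2,B,nm+" hi")
big=cv2.resize(im[135:250,210:410],None,fx=4,fy=4,interpolation=cv2.INTER_CUBIC); save(big,"crop_top.png")
```

```text
board corner px-> [[0.638, 0.212, 0.018], [0.693, -0.276, 0.018], [0.495, -0.297, 0.018], [0.442, 0.192, 0.018]]
top board [225, 164, 53, 8, 201] c [643.1 124.9] size [ 16.1 150.5] ang 3.46 z 0.0173
top board [279, 164, 42, 15, 417] c [628.9 -15.1] size [ 41.8 118.2] ang 0.35 z 0.0178
top board [226, 174, 157, 64, 6055] c [545.9 -24.9] size [161.4 461. ] ang 6.47 z 0.0175
top z55 [223, 171, 10, 41, 234] c [570.8 189.9] size [114.6  23.9] ang 4.44 z 0.0479
top z55 [282, 173, 16, 16, 149] c [596.2  13.3] size [42.1 41.4] ang 88.92 z 0.0548
top z55 [304, 175, 18, 8, 77] c [601.7 -51.4] size [20.  47.8] ang 0.76 z 0.0469
top z55 [250, 199, 38, 23, 584] c [513.4  73.3] size [100.   45.2] ang 76.33 z 0.055
top z38 [328, 201, 18, 21, 204] c [ 508.9 -117.1] size [54.6 30.2] ang 27.25 z 0.0371
top z38 [267, 252, 36, 36, 576] c [347.9  29.6] size [98.3 44.9] ang 44.0 z 0.0372
top hi [362, 160, 8, 13, 82] c [ 619.1 -192.1] size [25.9 12.7] ang 5.71 z 0.1549
top hi [340, 164, 7, 12, 67] c [ 611.8 -132.6] size [24.3 20.1] ang 5.41 z 0.1485
scene board [275, 161, 117, 90, 3161] c [552.2  51.3] siz
[... 643 characters left out ...]
0538
scene z55 [277, 234, 37, 30, 155] c [ 633.3 -135.9] size [  5.2 123.3] ang 6.1 z 0.055
scene z38 [272, 155, 34, 17, 378] c [347.3  27.4] size [100.3  50.2] ang 42.29 z 0.0374
scene z38 [357, 174, 32, 23, 99] c [572.3 177. ] size [116.   17.5] ang 14.0 z 0.0361
scene z38 [313, 187, 36, 13, 99] c [527.4  58.8] size [105.2  38.9] ang 53.92 z 0.0362
scene z38 [266, 211, 22, 16, 194] c [ 508.3 -119.1] size [57.7 32.9] ang 25.29 z 0.0368
scene z38 [277, 241, 33, 27, 91] c [ 634.1 -143.7] size [  5.4 110. ] ang 5.17 z 0.0371
scene hi [285, 218, 11, 20, 158] c [ 611.5 -136.5] size [28.6 20. ] ang 5.11 z 0.1324
scene hi [266, 230, 11, 22, 148] c [ 619.7 -194.9] size [26.8 12.2] ang 7.91 z 0.1416
```

View pics/crop_top.png

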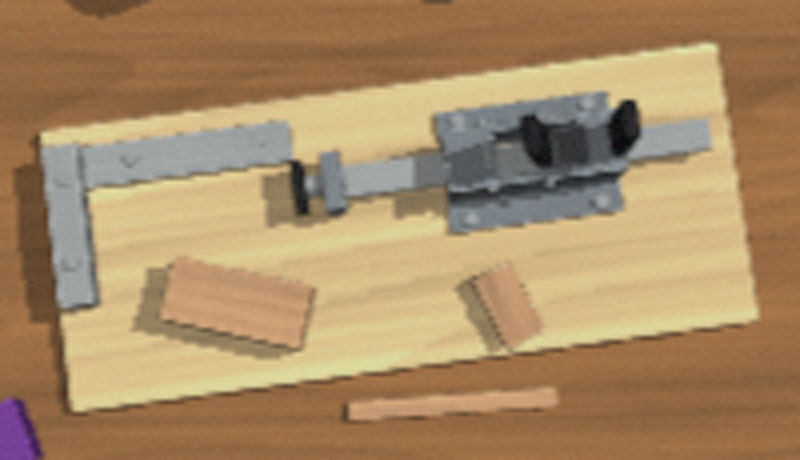

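The crop confirms it: the pine piece at crop (237,303) is about 100 x 45 mm with its top at z = 55 mm, so that is the block. The offcut is at crop (507,305). The stop faces are visible next to yellow plywood, so I can fit their foot lines for the corner frame.

```bash
cat >> h.py <<'E'
TH=None
def fit(pts):
    vx,vy,x0,y0=cv2.fitLine(np.float32(pts),cv2.DIST_HUBER,0,.01,.01).ravel(); return np.array([x0,y0]),np.array([vx,vy])
E
python3 - <<'E'
from h import *
f=np.load("top0.npz"); im,d,K,T=f["im"],f["d"],f["K"],f["T"]
hsv=cv2.cvtColor(im,cv2.COLOR_RGB2HSV); S=hsv[...,1].astype(int)
print("S row190",S[190,222:242].tolist()); print("S col260",S[164:190,260].tolist()); 
def cross(a,th):  # first index where saturation crosses upward, subpixel
    for i in range(len(a)-1):
        if a[i]<th<=a[i+1]: return i+(th-a[i])/(a[i+1]-a[i])
E=[];F=[]
for v in range(186,208):
    c=cross(S[v,228:245],60)
    if c is not None: E.append(onplane(228+c,v,.018,K,T)[:2])
for u in range(236,280):
    c=cross(S[172:192,u],60)
    if c is not None: F.append(onplane(u,172+c,.018,K,T)[:2])
(pe,de),(pf,df)=fit(E),fit(F)
print("end line",pe,np.degrees(np.arctan2(de[1],de[0])),"fence",pf,np.degrees(np.arctan2(df[1],df[0])),len(E),len(F))
A=np.array([de,-df]).T; t=np.linalg.solve(A,pf-pe); print("corner",pe+de*t[0])
s=get_state(); print(R.from_rotvec(s["tool_rot"]).as_matrix().round(3))
E
```

```text
S row190 [11, 8, 8, 6, 5, 6, 5, 6, 5, 4, 50, 84, 90, 89, 88, 90, 89, 89, 87, 87]
S col260 [90, 90, 93, 73, 5, 5, 5, 5, 6, 5, 5, 6, 5, 3, 74, 83, 83, 91, 95, 96, 93, 92, 91, 92, 88, 92]
end line [0.5525304  0.17693552] 6.4335227 fence [0.61002713 0.09896567] -83.493286 22 44
corner [0.6005172  0.18234654]
[[ 0.955  0.295 -0.001]
 [ 0.295 -0.955  0.002]
 [-0.    -0.002 -1.   ]]
```

```bash
python3 -m jog '[[[1,0.3,-0.95,-0.4,0],[1,0.3,-0.95,-0.4,0],[1,0.3,-0.95,-0.4,0],[1,0.3,-0.95,-0.4,0],[1,0.3,-0.95,0,0],[1,0.98,-0.5,0,0],[1,0.98,-0.5,0,0],[1,0.98,-0.5,0,0],[1,0.98,-0.5,0,0],[1,0,0,0,0]]]'
```

```text
time: 1.35
position: [0.3217, -0.2961, 0.2865]
tool_rot: [-3.104, -0.48, -0.0]
ft_force: [-0.2, -0.7, 0.9]
grip_width: 0.997
```

```bash
python3 -m jog '[[[1,1,-0.85,0,0],[1,1,-0.85,0,0],[1,1,-0.85,0,0],[1,1,-0.85,0,0],[1,0.84,-0.99,0,0],[1,0.84,-0.99,0,0],[1,0.84,-0.99,0,0],[1,0.84,-0.99,0,0],[1,0,0,0,-1],[1,0,0,0,-1]]]' && python3 -m jog '[[[0.9,0,0,0,-1],[0.9,0,0,0,-1],[0.9,0,0,0,-1],[0.9,0,0,0,-1],[0.9,0,0,0,-1],[0.9,0,0,0,-1],[0.9,0,0,0,-1],[0.9,0,0,0,-1],[0.9,0,0,0,-1],[0.9,0,0,0,-0.75]]]'
python3 - <<'E'
from h import *
s=get_state(); M=R.from_rotvec(s["tool_rot"]).as_matrix(); print(M.round(3), np.degrees(np.arctan2(M[1,0],M[0,0])))
d=np.array([.5134,.0733,.036])-s["position"]; print("tool shift units",(M.T@d/.04).round(3))
E
```

```text
time: 2.6
position: [0.5137, 0.0686, 0.2859]
tool_rot: [-3.052, -0.743, 0.002]
ft_force: [0.3, -0.5, 1.7]
grip_width: 1.003
time: 3.85
position: [0.5136, 0.0676, 0.2861]
tool_rot: [2.476, 1.933, -0.002]
ft_force: [-0.5, -0.5, -0.5]
grip_width: 0.9
[[ 0.243  0.97  -0.001]
 [ 0.97  -0.243 -0.001]
 [-0.001 -0.001 -1.   ]] 75.95778536056923
tool shift units [ 0.144 -0.037  6.252]
```

```bash
python3 -m jog '[[[0.8,0.14,-0.04,0.9,0],[0.8,0,0,0.9,0],[0.8,0,0,0.9,0],[0.8,0,0,0.9,0],[0.8,0,0,0.9,0],[0.8,0,0,0.9,0],[0.8,0,0,0.5,0],[0.8,0,0,0.35,0],[0.8,0,0,0,0]]]' && python3 -m jog '[[[0.4,0,0,0,0],[0.4,0,0,0,0],[0.4,0,0,0,0],[0.4,0,0,0,0]]]' 12
```

```text
time: 4.97
position: [0.5133, 0.0747, 0.0361]
tool_rot: [-2.477, -1.932, 0.001]
ft_force: [-1.2, -0.5, 0.0]
grip_width: 0.798
time: 5.48
position: [0.5139, 0.0749, 0.0371]
tool_rot: [2.476, 1.932, 0.001]
ft_force: [0.3, -0.4, 2.7]
grip_width: 0.52
```

```bash
python3 -m jog '[[[0.4,0,0,-0.12,0],[0.4,0,0,0,-1],[0.4,0,0,0,-1],[0.4,0,0,0,-1],[0.4,0,0,0,-1],[0.4,0,0,0,-0.1],[0.4,0.3,0.5,0,0],[0.4,0.3,0.5,0,0],[0.4,0.3,0.5,0,0],[0.4,0.15,0.24,0,0]]]'
python3 - <<'E'
from h import *
im,d,K,T=shot("top"); save(cv2.resize(im[150:235,210:330],None,fx=6,fy=6,interpolation=cv2.INTER_CUBIC),"t1.png")
s=get_state(); print({k:np.round(v,4).tolist() for k,v in s.items() if k in("position","ft_force","grip_width","time")}); M=R.from_rotvec(s["tool_rot"]).as_matrix(); print(np.degrees(np.arctan2(M[1,0],M[0,0])))
E
```

```text
time: 6.72
position: [0.5784, 0.1254, 0.0412]
tool_rot: [-2.094, -2.342, -0.001]
ft_force: [-1.1, -0.1, -0.9]
grip_width: 0.515
{'time': 6.775, 'position': [0.5791, 0.1263, 0.0414], 'ft_force': [1.6668, 1.0739, -1.1833], 'grip_width': 0.515}
96.43665408564108
```

View pics/t1.png

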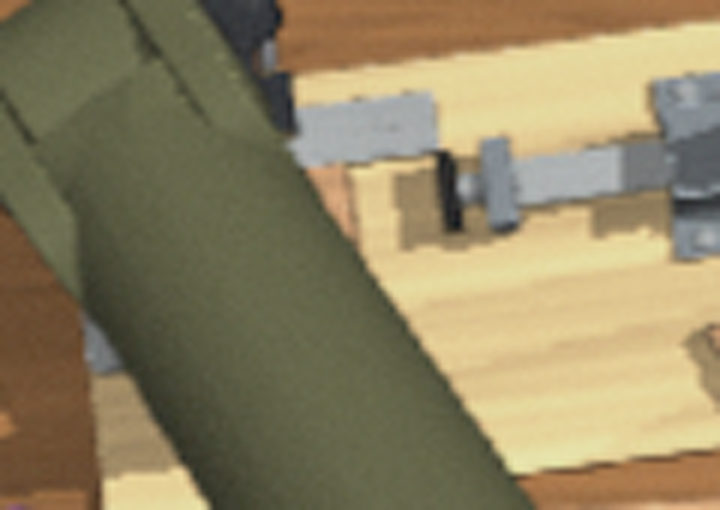

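The arm hides most of the block. Its near end shows at crop (335,200), square to the fence and clear of the pad at (447,190). I'll lower it and push it into the corner in small steps, watching the force.

```bash
python3 -m jog '[[[0.4,0,0,0.12,0],[0.4,0,0,0,0]]]'; python3 -m jog '[[[0.4,0,0.05,0,0],[0.4,0,0.05,0,0],[0.4,0,0.05,0,0],[0.4,0,0,0,0]]]';python3 -m jog '[[[0.4,0.05,0,0,0],[0.4,0.05,0,0,0],[0.4,0.05,0,0,0],[0.4,0,0,0,0]]]'
```

```text
time: 7.02
position: [0.5775, 0.1241, 0.0364]
tool_rot: [2.094, 2.342, -0.001]
ft_force: [-0.5, 0.3, 0.3]
grip_width: 0.515
time: 7.52
position: [0.5834, 0.1247, 0.0364]
tool_rot: [-2.094, -2.342, 0.003]
ft_force: [-4.1, -0.8, 3.7]
grip_width: 0.516
time: 8.02
position: [0.5831, 0.1295, 0.0364]
tool_rot: [2.094, 2.34, -0.004]
ft_force: [-3.6, -3.5, 3.0]
grip_width: 0.512
```

```bash
python3 -m jog '[[[0.4,0,0.05,0,0],[0.4,0,0,0,0]]]'; python3 -m jog '[[[0.4,0.05,0,0,0],[0.4,0,0,0,0]]]'; python3 -m jog '[[[0.4,0.05,0.03,0,0],[0.4,0,0,0,0]]]'
```

```text
time: 8.28
position: [0.5831, 0.1295, 0.0364]
tool_rot: [-2.093, -2.342, 0.01]
ft_force: [-7.8, -5.2, 9.3]
grip_width: 0.514
time: 8.52
position: [0.5831, 0.1296, 0.0363]
tool_rot: [2.094, 2.341, -0.013]
ft_force: [-8.8, -8.7, 9.3]
grip_width: 0.516
time: 8.78
position: [0.583, 0.1301, 0.0359]
tool_rot: [2.095, 2.34, -0.019]
ft_force: [-11.5, -12.1, 12.6]
grip_width: 0.519
```

Both directions stall under rising force, so the block is seated. I'll ease off, open a little and lift.

```bash
python3 -m jog '[[[0.4,-0.07,-0.07,-0.04,0],[0.4,0,0,0,0],[0.62,0,0,0,0],[0.62,0,0,0,0],[0.66,0,0,0,0]]]'; python3 -m jog '[[[0.66,0,0,-0.3,0],[0.66,0,0,-0.5,0],[0.66,0,0,-0.8,0],[0.66,0,0,-0.8,0],[0.66,0,0,-0.8,0],[0.3,0,-0.3,0,0],[0,-0.9,0,0,0],[0,-0.9,0,0,0],[0,-0.9,0,0,0],[0,-0.9,0,0,0]]]'
cat > look.py <<'E'
from h import *
import sys
C=np.array([.6005,.1823]); th=np.radians(6.47); ex=np.array([np.cos(th),np.sin(th)]); ey=np.array([-ex[1],ex[0]])
def jc(P): return np.stack([(P[...,:2]-C)@ex,(P[...,:2]-C)@ey,P[...,2]-.018],-1)
s=get_state(); tp=jc(s["position"]); print("t",round(s["time"],2),"tcp jig mm",(tp*1000).round(1),"F",np.round(s["ft_force"],1))
for n in("top","scene"):
    im,d,K,T=shot(n); q=jc(cloud(d,K,T)); b=lambda x0,x1,y0,y1,z0,z1:(d>0)&(q[...,0]>x0)&(q[...,0]<x1)&(q[...,1]>y0)&(q[...,1]<y1)&(q[...,2]>z0)&(q[...,2]<z1)
    hsv=cv2.cvtColor(im,cv2.COLOR_RGB2HSV)
    m=b(-.12,.03,-.17,.02,.033,.043)&(hsv[...,1]>60)
    if m.sum()>50:
        r=cv2.minAreaRect((q[m][:,:2]*1000).astype(np.float32)); print(n,"block",np.round(r,1) if 0 else [np.round(x,1).tolist() for x in r],m.sum())
    m=b(-.05,.005,-.22,-.08,.006,.045)&(hsv[...,2]<50)
    if m.sum()>5: print(n,"pad y max/med mm",np.round(np.percentile(q[m][:,1],[5,50,95])*1000,1),m.sum())
    m=b(-.045,.0,-.22,-.08,.028,.045)&(hsv[...,1]<50)&(hsv[...,2]>70)
    if m.sum()>5: print(n,"jaw plate y",np.round(np.percentile(q[m][:,1],[5,50,95])*1000,1),m.sum())
    m=b(-.05,.02,-.36,-.2,.09,.16)&(hsv[...,2]<70)
    if m.sum()>5: print(n,"dark hi",m.sum()); 
    np.savez(n+"1.npz",im=im,d=d,K=K,T=T); 
    if len(sys.argv)>1:
        v,u=np.where(b(-.1,.03,-.3,.02,-.01,.05)); save(cv2.resize(im[v.min():v.max(),u.min():u.max()],None,fx=5,fy=5,interpolation=cv2.INTER_CUBIC)[:600,:800],sys.argv[1]+n+".png")
E
python3 look.py a
```

```text
time: 9.4
position: [0.5841, 0.133, 0.0385]
tool_rot: [2.093, 2.343, 0.002]
ft_force: [-0.0, -0.0, -0.6]
grip_width: 0.645
time: 10.65
position: [0.5869, -0.0131, 0.1662]
tool_rot: [2.093, 2.343, -0.001]
ft_force: [0.9, 0.1, -0.6]
grip_width: 0.175
t 10.65 tcp jig mm [ -35.5 -192.6  148.2] F [ 0.9  0.1 -0.6]
top block [[-23.6, -50.5], [98.8, 45.3], 89.9] 523
top dark hi 59
scene block [[-23.2, -80.1], [45.1, 157.4], 1.6] 419
scene pad y max/med mm [-159.4 -156.4 -151.4] 50
scene jaw plate y [-211.6 -182.8 -162.7] 125
scene dark hi 153
```

Top view: the block sits at x -23.6, y -50.5 mm, 0.1° off square, and both pushes stalled hard, so it is seated. The pad gap is still about 50 mm. Next I'll bring the shut fingers to the +y side of the trigger, which is at about jig y = -311 mm at the face.

```bash
python3 -m jog '[[[0,-0.8,0.3,0,0],[0,-0.8,0,0,0],[0,-0.7,0,0,0],[0,0,0,0.45,0],[0,0,0,0.45,0],[0,0,0,0,0]]]'
python3 - <<'E'
from look import *
save(cv2.resize(im[190:290,230:380],None,fx=5,fy=5,interpolation=cv2.INTER_CUBIC),"trig.png")
E
```

```text
time: 11.5
position: [0.608, -0.1, 0.1278]
tool_rot: [-2.087, -2.342, 0.003]
ft_force: [0.7, -0.6, -0.2]
grip_width: 0.007
t 11.5 tcp jig mm [ -24.3 -281.3  109.8] F [ 0.7 -0.6 -0.2]
top block [[-23.9, -85.3], [168.6, 45.6], 89.8] 529
top pad y max/med mm [-156.4 -153.7 -150.4] 30
top jaw plate y [-213.9 -177.5 -162. ] 110
scene block [[-24.5, -78.5], [47.5, 150.9], 0.6] 432
scene pad y max/med mm [-158.9 -156.6 -152.6] 28
scene jaw plate y [-189.4 -179.1 -161.6] 17
scene dark hi 166
```

View pics/trig.png

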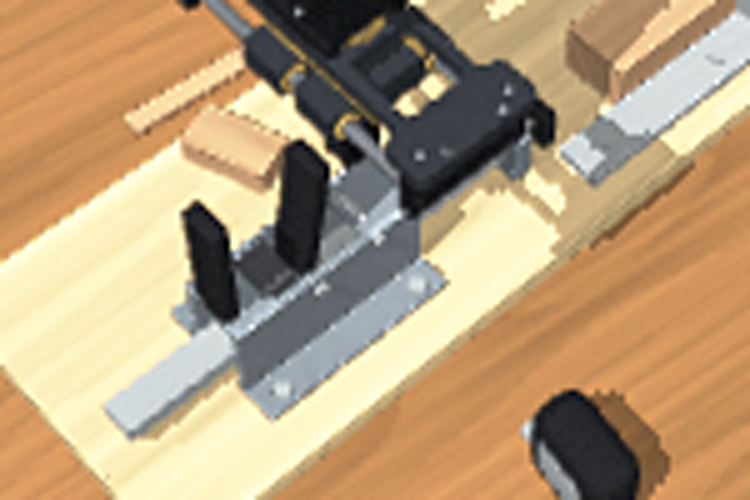

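The fingers stand ahead of the trigger, which is upright at crop (300,205) with the handle at (212,260). The pad face is at y ≈ -150.5, so the gap is about 50 mm. First stroke, in small steps.

```bash
for i in 1; do python3 -m jog '[[[0,-0.2,0,0,0],[0,-0.2,0,0,0],[0,0,0,0,0]]]'; python3 -m jog '[[[0,-0.1,0,0,0],[0,-0.1,0,0,0]]]'; python3 -m jog '[[[0,-0.15,0,0,0],[0,0,0,0,0]]]'; python3 -m jog '[[[0,-0.15,0,0,0],[0,0,0,0,0]]]'; done; python3 look.py
```

```text
time: 11.98
position: [0.6123, -0.118, 0.1308]
tool_rot: [2.094, 2.341, 0.002]
ft_force: [-0.6, 3.4, 1.4]
grip_width: 0.003
time: 12.22
position: [0.6129, -0.1252, 0.1305]
tool_rot: [2.092, 2.343, 0.002]
ft_force: [0.1, 4.6, 3.3]
grip_width: 0.008
time: 12.48
position: [0.6137, -0.1318, 0.1305]
tool_rot: [2.093, 2.342, 0.001]
ft_force: [0.4, 4.6, 4.4]
grip_width: 0.003
time: 12.72
position: [0.6142, -0.1375, 0.1303]
tool_rot: [2.093, 2.343, 0.001]
ft_force: [0.2, 4.6, 3.1]
grip_width: 0.004
t 12.72 tcp jig mm [ -22.4 -319.3  112.3] F [0.2 4.6 3.1]
top block [[-23.2, -76.0], [46.1, 149.6], 0.3] 541
top pad y max/med mm [-136.9 -134.6 -132.4] 26
top jaw plate y [-212.1 -161.8 -145.6] 135
scene block [[-24.0, -71.1], [46.1, 138.1], 0.1] 427
scene pad y max/med mm [-141.1 -137.7 -132.4] 53
scene jaw plate y [-190.9 -163.6 -149.2] 111
scene dark hi 110
```

```bash
python3 -m jog '[[[0,-0.07,0,0,0],[0,0,0,0,0]]]';python3 -m jog '[[[0,0.4,0,0,0],[0,0.4,0,0,0],[0,0.1,0,0,0],[0,0,0,0,0],[0,0,0,0,0]]]'; python3 look.py; python3 -m jog '[[[0,-0.3,0,0,0],[0,-0.3,0,0,0],[0,-0.15,0,0,0],[0,0,0,0,0]]]'; python3 look.py
```

```text
time: 13.08
position: [0.6143, -0.1378, 0.1303]
tool_rot: [-2.09, -2.343, -0.004]
ft_force: [-1.0, 8.0, 3.7]
grip_width: 0.002
time: 13.7
position: [0.6102, -0.1061, 0.13]
tool_rot: [2.094, 2.341, -0.001]
ft_force: [0.1, -0.4, -0.5]
grip_width: 0.005
t 13.7 tcp jig mm [ -22.9 -287.6  112. ] F [ 0.1 -0.4 -0.5]
top block [[-23.3, -76.5], [45.5, 150.0], 0.5] 537
top pad y max/med mm [-136.9 -134.2 -131.5] 29
top jaw plate y [-214.8 -162.  -145.7] 144
scene block [[-24.5, -71.5], [46.7, 139.6], 0.9] 427
scene pad y max/med mm [-140.3 -138.2 -132.1] 55
scene jaw plate y [-165.9 -159.1 -141.6] 42
scene dark hi 166
time: 14.3
position: [0.6141, -0.134, 0.1308]
tool_rot: [-2.093, -2.342, -0.003]
ft_force: [-1.1, 4.3, 4.6]
grip_width: 0.007
t 14.3 tcp jig mm [ -22.1 -315.8  112.8] F [-1.1  4.3  4.6]
top block [[-23.6, -68.4], [134.7, 45.6], 89.9] 541
top pad y max/med mm [-121.4 -119.  -116.1] 33
top jaw plate y [-213.7 -148.4 -131.6] 161
scene block [[-24.2, -63.5], [122.3, 47.5], 89.6] 435
scene pad y max/med mm [-124.7 -121.8 -116.1] 56
scene jaw plate y [-184.5 -148.6 -134.3] 122
scene dark hi 111
```

```bash
python3 -m jog '[[[0,0.4,0,0,0],[0,0.4,0,0,0],[0,0,0,0,0],[0,0,0,0,0],[0,-0.3,0,0,0],[0,-0.25,0,0,0],[0,0,0,0,0],[0,0,0,0,0]]]'; python3 look.py b
```

```text
time: 15.4
position: [0.6127, -0.1252, 0.1302]
tool_rot: [2.094, 2.342, 0.0]
ft_force: [-0.0, 2.5, 1.2]
grip_width: 0.002
t 15.4 tcp jig mm [ -22.5 -307.   112.2] F [-0.   2.5  1.2]
top block [[-23.6, -62.7], [123.7, 45.2], 89.7] 530
top pad y max/med mm [-111.3 -108.3 -104.6] 35
top jaw plate y [-209.2 -143.  -124.2] 166
scene block [[-24.6, -57.2], [46.8, 110.1], 0.0] 425
scene pad y max/med mm [-114.8 -111.8 -106.3] 56
scene jaw plate y [-173.4 -138.7 -125.7] 117
scene dark hi 126
```

View pics/btop.png

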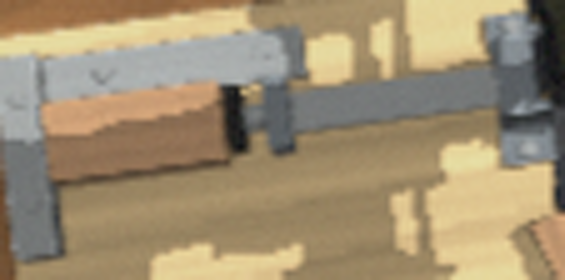

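The top crop shows the block tight in the corner at (130,135). The pad at (235,118) is a few mm short of its end, and the jaw plate is at (280,118). For the last stroke I'll track the plate's edge below the pixel, along the clamp axis.

```bash
cat > prof.py <<'E'
from h import *
C=np.array([.6005,.1823]); th=np.radians(6.47); ex=np.array([np.cos(th),np.sin(th)]); ey=np.array([-ex[1],ex[0]])
s=get_state(); print("t",round(s["time"],2),"tcp y",round(float((s["position"][:2]-C)@ey)*1e3,1),"F",np.round(s["ft_force"],1))
ys=np.arange(-.150,-.085,.0005); xs=np.array([-.038,-.035,-.010,-.007])
for n in("top",):
    im,d,K,T=shot(n); g=im.astype(np.float32).mean(2)
    X,Y=np.meshgrid(xs,ys); W=np.stack([C[0]+X*ex[0]+Y*ey[0],C[1]+X*ex[1]+Y*ey[1],np.full_like(X,.057)],-1)
    c=(W-T[:3,3])@T[:3,:3]; u=c[...,0]/c[...,2]*K[0,0]+K[0,2]; v=c[...,1]/c[...,2]*K[1,1]+K[1,2]
    p=cv2.remap(g,u.astype(np.float32),v.astype(np.float32),cv2.INTER_LINEAR).mean(1); p=cv2.GaussianBlur(p[:,None],(1,5),1).ravel()
    print(n,"profile",dict(zip((ys[::4]*1000).round().astype(int).tolist(),p[::4].round().astype(int).tolist())))
E
python3 prof.py; python3 -m jog '[[[0,0.4,0,0,0],[0,0.2,0,0,0],[0,0,0,0,0],[0,0,0,0,0],[0,-0.3,0,0,0],[0,-0.15,0,0,0],[0,0,0,0,0]]]'; python3 prof.py;  python3 -m jog '[[[0,-0.08,0,0,0],[0,0,0,0,0],[0,0,0,0,0]]]'; python3 prof.py
```

```text
t 15.5 tcp y -306.8 F [0.6 1.9 1.4]
top profile {-150: 115, -148: 115, -146: 115, -144: 112, -142: 107, -140: 97, -138: 97, -136: 101, -134: 104, -132: 104, -130: 106, -128: 110, -126: 120, -124: 130, -122: 137, -120: 137, -118: 129, -116: 114, -114: 85, -112: 46, -110: 36, -108: 37, -106: 42, -104: 60, -102: 87, -100: 115, -98: 130, -96: 134, -94: 134, -92: 133, -90: 134, -88: 135, -86: 136}
time: 16.42
position: [0.612, -0.1182, 0.1304]
tool_rot: [-2.093, -2.341, -0.002]
ft_force: [-0.4, 3.7, 2.3]
grip_width: 0.007
t 16.43 tcp y -299.8 F [-0.4  3.7  2.3]
top profile {-150: 130, -148: 124, -146: 117, -144: 115, -142: 115, -140: 112, -138: 101, -136: 92, -134: 91, -132: 101, -130: 102, -128: 101, -126: 101, -124: 105, -122: 111, -120: 120, -118: 125, -116: 128, -114: 121, -112: 97, -110: 58, -108: 36, -106: 37, -104: 40, -102: 65, -100: 102, -98: 127, -96: 132, -94: 132, -92: 134, -90: 134, -88: 134, -86: 134}
time: 16.85
position: [0.6123, -0.1203, 0.1306]
tool_rot: [-2.091, -2.343, -0.002]
ft_force: [-1.8, 6.1, 2.7]
grip_width: 0.003
t 16.85 tcp y -302.0 F [-1.8  6.1  2.7]
top profile {-150: 121, -148: 116, -146: 116, -144: 116, -142: 115, -140: 115, -138: 107, -136: 99, -134: 93, -132: 101, -130: 103, -128: 101, -126: 101, -124: 102, -122: 107, -120: 117, -118: 124, -116: 124, -114: 112, -112: 85, -110: 54, -108: 36, -106: 36, -104: 41, -102: 66, -100: 103, -98: 127, -96: 133, -94: 133, -92: 134, -90: 133, -88: 133, -86: 134}
```

```bash
for i in 1; do python3 -m jog '[[[0,-0.05,0,0,0],[0,0,0,0,0],[0,0,0,0,0]]]'; python3 prof.py;  python3 -m jog '[[[0,-0.05,0,0,0],[0,0,0,0,0],[0,0,0,0,0]]]'; python3 prof.py; done
```

```text
time: 17.27
position: [0.6125, -0.1218, 0.1307]
tool_rot: [-2.091, -2.343, -0.003]
ft_force: [-2.2, 6.8, 4.5]
grip_width: 0.007
t 17.27 tcp y -303.5 F [-2.2  6.8  4.5]
top profile {-150: 120, -148: 115, -146: 116, -144: 116, -142: 116, -140: 116, -138: 111, -136: 103, -134: 96, -132: 98, -130: 101, -128: 101, -126: 101, -124: 104, -122: 108, -120: 116, -118: 123, -116: 123, -114: 110, -112: 84, -110: 53, -108: 36, -106: 35, -104: 39, -102: 65, -100: 102, -98: 127, -96: 134, -94: 134, -92: 134, -90: 134, -88: 134, -86: 135}
time: 17.7
position: [0.6127, -0.1234, 0.1307]
tool_rot: [-2.09, -2.343, -0.003]
ft_force: [-1.8, 7.1, 4.0]
grip_width: 0.004
t 17.7 tcp y -305.1 F [-1.8  7.1  4. ]
top profile {-150: 115, -148: 116, -146: 116, -144: 116, -142: 117, -140: 116, -138: 114, -136: 105, -134: 93, -132: 92, -130: 98, -128: 101, -126: 100, -124: 104, -122: 106, -120: 109, -118: 113, -116: 118, -114: 111, -112: 85, -110: 54, -108: 37, -106: 38, -104: 42, -102: 67, -100: 102, -98: 127, -96: 134, -94: 134, -92: 134, -90: 134, -88: 134, -86: 134}
```

```bash
for i in 1; do python3 -m jog '[[[0,-0.05,0,0,0],[0,-0.05,0,0,0],[0,0,0,0,0],[0,0,0,0,0]]]'; python3 prof.py;  python3 -m jog '[[[0,-0.05,0,0,0],[0,0,0,0,0],[0,0,0,0,0]]]'; python3 prof.py; done
```

```text
time: 18.25
position: [0.6131, -0.1262, 0.1309]
tool_rot: [-2.088, -2.343, -0.004]
ft_force: [-3.6, 8.7, 5.5]
grip_width: 0.004
t 18.25 tcp y -308.0 F [-3.6  8.7  5.5]
top profile {-150: 115, -148: 114, -146: 115, -144: 116, -142: 117, -140: 118, -138: 125, -136: 126, -134: 119, -132: 102, -130: 98, -128: 103, -126: 105, -124: 108, -122: 109, -120: 109, -118: 114, -116: 117, -114: 110, -112: 84, -110: 53, -108: 37, -106: 39, -104: 43, -102: 68, -100: 103, -98: 129, -96: 135, -94: 135, -92: 135, -90: 135, -88: 135, -86: 136}
time: 18.68
position: [0.6132, -0.1272, 0.131]
tool_rot: [-2.087, -2.343, -0.005]
ft_force: [-3.1, 9.3, 7.2]
grip_width: 0.006
t 18.68 tcp y -309.0 F [-3.1  9.3  7.2]
top profile {-150: 115, -148: 116, -146: 117, -144: 118, -142: 118, -140: 119, -138: 125, -136: 127, -134: 120, -132: 103, -130: 97, -128: 101, -126: 106, -124: 109, -122: 110, -120: 109, -118: 114, -116: 117, -114: 110, -112: 84, -110: 54, -108: 37, -106: 37, -104: 41, -102: 66, -100: 103, -98: 129, -96: 135, -94: 134, -92: 133, -90: 134, -88: 135, -86: 135}
```

```bash
for i in 1; do python3 -m jog '[[[0,-0.05,0,0,0],[0,0,0,0,0],[0,0,0,0,0]]]'; python3 prof.py;  python3 -m jog '[[[0,-0.04,0,0,0],[0,0,0,0,0],[0,0,0,0,0]]]'; python3 look.py c; done
python3 - <<'E'
from h import *
f=np.load("top1.npz"); im=f["im"]; g=np.load("scene1.npz")["im"]
a=cv2.resize(im[160:215,220:320],None,fx=8,fy=8,interpolation=cv2.INTER_CUBIC)[:300]; b=cv2.resize(g[165:235,290:400],None,fx=7,fy=7,interpolation=cv2.INTER_CUBIC)[:290]
o=np.zeros((600,800,3),np.uint8); o[:a.shape[0],:a.shape[1]]=a; o[305:305+b.shape[0],:b.shape[1]]=b; save(o,"fin.png")
E
```

```text
time: 19.1
position: [0.6133, -0.1286, 0.131]
tool_rot: [-2.086, -2.343, -0.006]
ft_force: [-3.0, 11.8, 6.2]
grip_width: 0.005
t 19.1 tcp y -310.3 F [-3.  11.8  6.2]
top profile {-150: 116, -148: 116, -146: 117, -144: 118, -142: 121, -140: 127, -138: 135, -136: 134, -134: 125, -132: 108, -130: 96, -128: 95, -126: 105, -124: 108, -122: 108, -120: 108, -118: 111, -116: 112, -114: 106, -112: 82, -110: 51, -108: 34, -106: 37, -104: 42, -102: 67, -100: 103, -98: 129, -96: 135, -94: 135, -92: 135, -90: 135, -88: 135, -86: 136}
time: 19.52
position: [0.6135, -0.1297, 0.131]
tool_rot: [-2.085, -2.343, -0.006]
ft_force: [-3.8, 10.8, 7.4]
grip_width: 0.005
t 19.52 tcp jig mm [ -22.3 -311.4  113. ] F [-3.8 10.8  7.4]
top block [[-23.6, -58.4], [45.3, 114.9], 0.2] 538
top pad y max/med mm [-109.  -105.8 -102.7] 33
top jaw plate y [-214.  -145.3 -116.9] 174
scene block [[-24.1, -56.6], [46.1, 112.2], 0.4] 418
scene pad y max/med mm [-112.4 -108.3 -103.5] 48
scene jaw plate y [-177.1 -130.  -118.6] 124
scene dark hi 121
```

View pics/fin.png

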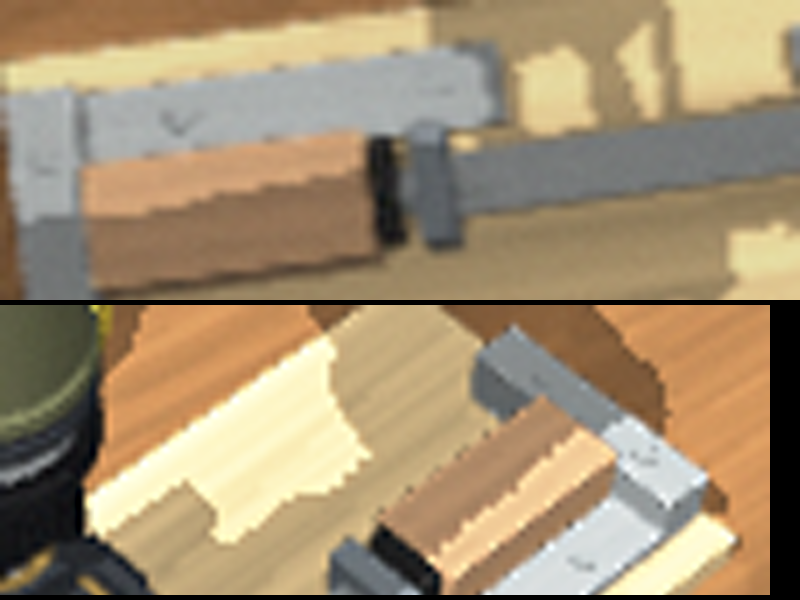

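The block is tight in the corner and the pad bears on its end at (385,190). The pad-to-plate gap looks about half its free width. I'll check that numerically against the first picture, using colour saturation.

```bash
python3 - <<'E'
from h import *
C=np.array([.6005,.1823]); th=np.radians(6.47); ex=np.array([np.cos(th),np.sin(th)]); ey=np.array([-ex[1],ex[0]])
for fn in("top0","top1"):
    f=np.load(fn+".npz"); im,K,T=f["im"],f["K"],f["T"]
    hs=cv2.cvtColor(im,cv2.COLOR_RGB2HSV).astype(np.float32)
    ys=np.arange(-.195,-.085,.001); xs=np.array([-.040,-.038,-.036])
    X,Y=np.meshgrid(xs,ys); W=np.stack([C[0]+X*ex[0]+Y*ey[0],C[1]+X*ex[1]+Y*ey[1],np.full_like(X,.052)],-1)
    c=(W-T[:3,3])@T[:3,:3]; u=(c[...,0]/c[...,2]*K[0,0]+K[0,2]).astype(np.float32); v=(c[...,1]/c[...,2]*K[1,1]+K[1,2]).astype(np.float32)
    S=cv2.remap(hs[...,1],u,v,cv2.INTER_LINEAR).mean(1); V=cv2.remap(hs[...,2],u,v,cv2.INTER_LINEAR).mean(1)
    a=-195 if fn=="top0" else -145; i=a+195; n=55
    print(fn,"from",a,"S",S[i:i+n].astype(int).tolist(),"V",V[i:i+n].astype(int).tolist())
E
python3 -m jog '[[[0,0,0,0,0],[0,0,0,0,0],[0,0,0,0,0],[0,0,0,0,0]]]'
```

```text
top0 from -195 S [74, 75, 77, 77, 77, 77, 75, 73, 70, 55, 38, 23, 22, 22, 21, 21, 21, 20, 20, 20, 21, 21, 21, 20, 21, 25, 47, 72, 92, 93, 92, 91, 92, 92, 92, 91, 90, 73, 52, 31, 28, 28, 26, 30, 35, 45, 63, 79, 88, 90, 91, 92, 93, 93, 93] V [139, 140, 142, 143, 142, 141, 138, 135, 131, 129, 128, 127, 132, 137, 140, 139, 138, 137, 137, 137, 137, 136, 135, 131, 128, 125, 128, 132, 137, 140, 142, 143, 143, 143, 137, 127, 116, 94, 68, 43, 37, 37, 37, 43, 50, 61, 81, 100, 116, 127, 138, 143, 144, 144, 144]
top1 from -145 S [75, 75, 75, 76, 76, 76, 76, 76, 76, 77, 74, 72, 67, 52, 35, 25, 24, 22, 21, 20, 19, 20, 21, 22, 21, 20, 19, 25, 32, 44, 62, 79, 84, 78, 71, 59, 47, 36, 34, 34, 35, 44, 54, 66, 81, 95, 102, 103, 104, 104, 104, 103, 104, 104, 105] V [134, 134, 134, 134, 136, 139, 141, 141, 140, 139, 133, 127, 119, 108, 96, 88, 88, 89, 91, 94, 97, 98, 98, 99, 99, 100, 100, 105, 109, 114, 114, 115, 107, 87, 68, 52, 42, 33, 32, 31, 31, 36, 42, 52, 74, 98, 116, 128, 141, 146, 146, 145, 145, 145, 145]
time: 20.12
position: [0.6135, -0.1296, 0.1311]
tool_rot: [-2.085, -2.343, -0.006]
ft_force: [-2.8, 10.9, 8.0]
grip_width: 0.009
```

The gap went from 12.0 mm free to about 5.7 mm, so the pad is pressed in about 6.3 mm. The trigger is held with about 11 N and everything is steady, so I'm handing in.

```bash
python3 -c "
from bench import job,get_state
s=get_state(); print(s['time'],s['ft_force']); print(job.close_job())"
```

```text
20.125 [-2.82310883 10.89635238  7.9698317 ]
the job is handed in; nothing more can be done
None
```

I set the pine block into the corner of the board, then pumped the clamp by its trigger alone with shut fingers. It took three strokes and a slow final one, and I handed in at 20.1 s with the trigger still squeezed. The hand-in gives no verdict.

- **Block:** the top view put it at x -23.6, y -50.5 mm, about 0.1° off square (limits -25.5 mm, -53 mm and 0.04 rad). Both pushes into the corner stalled against the stops. The scene view read x up to 1 mm lower, about -24.1 to -24.6, still inside the limit.
- **Block y:** the -50.5 mm was measured before clamping. Later automatic y readings also took in other parts near the block, so I ignored them. In the last picture the block looked tight in the corner.
- **Pad:** it is pressed in about 6 mm going by the picture, which shows 5.8 to 6.7 mm. The rise in push force suggests about 4.5 mm. The two disagree slightly, but both are within 3 to 10 mm.
- **Trigger:** it is held steady with about 11 N, at an estimated 0.17 rad. The fingers are well clear of the block and jaw.
- **Bystanders:** I did not run a final check on them; no move was planned to touch any of them.

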